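# Roll the tin tray into its bay, heft the tins, hold up the heaviest

### The arm

A 7-joint arm with a two-finger parallel gripper is mounted at the origin on a cart in front of the work surface, level with it; the furniture and walls round the work are solid. World frame = base frame: x ahead of the robot, y to its left, z up, the work surface at z = 0. Lengths are in m, angles in rad, forces in N, time in s.
With the tool pointing down it reaches from about 0.4 to 0.85 m from the base axis. Payload 10.4 kg.
Tool frame: the origin (TCP) lies midway between the tips of the shut fingers; the grasp point (between the pads) lies 19 mm behind it (manip.tcp_to_grasp is the distance from the TCP to the grasp point, in m); z points along the fingers, y is the line along which they close (so a half turn about z gives the same grasp; the last joint's range is limited). The gripper opens to 85 mm and grips with 20 to 120 N. Pads are 22 mm wide; open, the fingers measure 114 mm over their backs; the gripper's body (76 mm by 85 mm) begins 54 mm behind the grasp point. The pads swing forward as they close: fully open they stand 13 mm farther back than shut.
Start: joints at [1.287, 0.332, -0.065, 1.46, 0.022, 1.35, -0.088], TCP at [0.161, -0.604, 0.231] pointing down, gripper open.
Joint ranges: [-2.6, 2.6], [-0.5, 2.12], [-1.47, 1.34], [0.16, 2.42], [-1.27, 4.41], [0.06, 2.06], [-2.6, 2.6]. Speed limits (rad/s): [2.22, 2.22, 2.79, 2.79, 3.14, 3.14, 3.14].

### API

Orientations are given as a unit quaternion [x, y, z, w].
In Python, from workcell import manip gives the robot as it stands.
- The arm moves only by the shell command python3 -m jog 'ROWS' [FORCE]. ROWS is a JSON object of lists of equal length, an entry for each row: "offset": the shift along the world's x, y, z in m, a list of three; "yaw": the turn about the world's z in degrees; "jaw": the closure, from 0 (fully open) to 1 (shut). A call has 1 to 20 rows; each row shifts and turns the commanded pose from where the row before left it; what a row does not reach is not made up. A row lasts 1/12 s, in which the tool goes at most 41.7 mm and 7.16 degrees, less where a joint would pass 70% of its speed; a pose out of reach is approached as far as the arm can. A call is refused whole if a number of a shift passes 0.0417 or a number of a turn 7.16, either way. A call with a gripper value outside its range is refused whole. The fingers move at their own pace and stop on an object; FORCE is the grip in N (left out, the last holds). Time passes only in rows, so rows that do not move let the fingers close. It gives the time, the measured TCP pose, the force, the opening and the grip force at its end, in the units of the state.
- manip.get_obs(): the state, without advancing time (a new reading comes with each control period).
- manip.camera(name): name is "scene" or "top" or "wrist"; returns a dict with "frame" (480x640x3 uint8, red, green, blue), "camera_matrix" (3x3 intrinsics, pixels), "eye" and "attitude" of the camera in the world; the wrist camera has in their place "hand_eye" (4x4, takes a point from camera to tool coordinates, whose origin is the TCP and whose axes are the flange's). Camera axes: x right, y up, looking along -z (the intrinsics and any distortion apply to the point x, -y, -z); pixel columns grow to the right and rows downward; lengths in m; the calibration is good to about 2 mm. A picture is of the moment at which its call begins: read the wrist's pose just before it. There is no depth.
- manip.hand_in(): hands the job in; it is judged then, once.
Trained networks look in a picture, given as the dict that the camera call returned (one of the last four; its "shot" number tells which), for a name from the list of things; names that differ only in an ending like _2 or _b are one class to them, and where a whole thing is asked for, a point or a joint stands for the part that bears it (a point fixed in the world has none). Each returns a list of dicts, best first, with "score" (0 to 1); they miss things now and then, are a little off and sometimes report something else, mostly with a low value. They report only what shows in the picture. A call takes as long as a camera call.
- manip.masks_of(picture, name): "region" (480x640 bool, what is visible of it).
- manip.tip_of(picture, name): "at" ([x, y, z] in m, in world coordinates, good to about 4 mm: a listed point, or the origin of a listed thing).
The state is a dict: "clock": time; "joint_pos": joint angles; "joint_velocities": joint speeds; "tau": joint torques, N m; "position": TCP position; "ee_rot": TCP orientation; "ft_force": force on the tool from outside, world axes, zero at the start; "torque": the same for the moment, N m; "grip_width": opening from 0.0 (shut) to 1.0 (fully open); "grasp_force": force on a finger pad.
Only numpy, scipy, OpenCV 4.12 (cv2) and the standard library are available. Lean on these libraries where they do the work, as an engineer would, in place of code of your own. Each camera call takes 0.05 s, during which the arm holds its last target. There are 200 camera calls.

### The job

Push the tray of tins along the roller track, fully home against the end stop, so that the red pawl springs up behind it. Then heft the three tins one after another along the row, beginning with the one nearest the end stop: lift each straight up clear of the tray for a moment to feel its weight and set it back in its pocket. Finish holding the heaviest tin upright in the gripper, at least 10 cm above the tray, with the other two standing in the tray, the tray still latched in the bay, and the things lying round about left alone.

Things in the scene. Friction and masses are not known exactly. Their poses are not given: they have to be found in the camera images.
- tray: plywood kit tray on the rollers, 206 x 72 mm, 0.45 kg empty, free to roll; origin under its middle, x along it towards the end stop, z up. From the underside: floor 5 mm, long sides 24 mm high, cross walls 22 mm, both end walls 45 mm (6 mm thick; push with shut fingers on the one far from the stop). Three pockets, each 62 x 62 mm, 66 mm apart along x
- pocket_1 (a point): centre of the tray's pocket nearest the end stop, on the pocket floor (5 mm above the tray's underside)
- pocket_2 (a point): centre of the tray's middle pocket, on its floor
- pocket_3 (a point): centre of the tray's pocket farthest from the end stop, on its floor
- tin_a: closed round tin, 52 mm across, 80 mm high, green with a white stripe and a fast aluminium lid, standing in a pocket of the tray; origin at the centre of its underside, z up. The three look alike, places shuffled; each weighs 0.17 to 0.6 kg, the heaviest at least 0.15 kg more than the others. Grasp from above across the track (along the tray's y), in the upper 50 mm, above the tray's sides
- tin_b: closed round tin, 52 mm across, 80 mm high, green with a white stripe and a fast aluminium lid, standing in a pocket of the tray; origin at the centre of its underside, z up. The three look alike, places shuffled; each weighs 0.17 to 0.6 kg, the heaviest at least 0.15 kg more than the others. Grasp from above across the track (along the tray's y), in the upper 50 mm, above the tray's sides
- tin_c: closed round tin, 52 mm across, 80 mm high, green with a white stripe and a fast aluminium lid, standing in a pocket of the tray; origin at the centre of its underside, z up. The three look alike, places shuffled; each weighs 0.17 to 0.6 kg, the heaviest at least 0.15 kg more than the others. Grasp from above across the track (along the tray's y), in the upper 50 mm, above the tray's sides
- track: fixed roller track on the saw table, 420 mm long, 115 mm wide; origin under its middle at table height, x towards the end stop (robot's left). Free steel rollers, tops 30 mm above the table, between two aluminium rails 40 mm high and 79 mm apart. Yellow end stop 62 mm high at x = 0.207, its rubber buffers' faces at x = 0.198. The bay is the last 210 mm before the stop
- track_home (a point): point of the track where the tray's origin lies when the tray is fully home in the bay against the buffers, 30 mm above the table; axes as the track's (x towards the stop)
- pawl (a joint): red sprung run-back pawl between the rollers at the bay's mouth, rad: 0 = up, tooth 6 mm above the rollers; about 0.3 = held down by the tray lying over it, as at the start. It springs up by itself (1 to 2 N) behind the tray once the tray is less than about 4 mm from the buffers; then the tray cannot roll back
- pawl_tooth (a point): top of the pawl's tooth when it is up, in the middle of the track
- push_shoe: cream moulded push shoe of the saw, a flat arm 60 x 273 x 39 mm, lying loose on the saw table behind the track; origin under its middle, long axis y. Leave alone
- tape_measure: yellow pocket tape measure, 33 x 94 x 63 mm, standing; origin under its middle. Leave alone
- jar_screws: glass jar of brass screws with a white tin lid, 62 mm wide, 91 mm high; origin under its middle. Leave alone
- try_square: try square, wooden stock 130 mm and steel blade, 130 x 222 x 21 mm, lying flat; origin under the middle of its outline. Leave alone
- driver_amber: screwdriver with an amber handle, 198 mm long along y, 28 mm high, lying; origin under its middle. Leave alone
- pencil: flat red carpenter's pencil, 14 x 162 x 9 mm, lying; origin under its middle, long axis y. Leave alone
- sanding_block: sanding block in red paper, 66 x 110 x 32 mm, lying; origin under its middle. Leave alone

How it is judged:
On the way, in this order (a step that is already met when the one before it is completed fails the run):
1. the tray is home against the end stop and the pawl has sprung up behind it (x of tray in the frame of track_home above -0.008 m and z of tray in the frame of track_home below 0.006 m and value of joint pawl below 0.08 rad), for 0.2 s.
2. the tin in the pocket nearest the end stop is held up clear of the tray above its own pocket (underside at least 25 mm above the pocket floor) (((horizontal distance between tin_a and pocket_1 below 0.035 m and z of tin_a in the frame of tray above 0.03 m and contact force between the fingers and tin_a above 0.5 N and contact force between tin_a and tray below 0.1 N and horizontal distance between each of tin_b, tin_c and pocket_1 above 0.04 m) or (horizontal distance between tin_b and pocket_1 below 0.035 m and z of tin_b in the frame of tray above 0.03 m and contact force between the fingers and tin_b above 0.5 N and contact force between tin_b and tray below 0.1 N and horizontal distance between each of tin_a, tin_c and pocket_1 above 0.04 m) or (horizontal distance between tin_c and pocket_1 below 0.035 m and z of tin_c in the frame of tray above 0.03 m and contact force between the fingers and tin_c above 0.5 N and contact force between tin_c and tray below 0.1 N and horizontal distance between each of tin_a, tin_b and pocket_1 above 0.04 m))), for 0.3 s.
3. the tin in the middle pocket is held up clear of the tray above its own pocket (underside at least 25 mm above the pocket floor) (((horizontal distance between tin_a and pocket_2 below 0.035 m and z of tin_a in the frame of tray above 0.03 m and contact force between the fingers and tin_a above 0.5 N and contact force between tin_a and tray below 0.1 N and horizontal distance between each of tin_b, tin_c and pocket_2 above 0.04 m) or (horizontal distance between tin_b and pocket_2 below 0.035 m and z of tin_b in the frame of tray above 0.03 m and contact force between the fingers and tin_b above 0.5 N and contact force between tin_b and tray below 0.1 N and horizontal distance between each of tin_a, tin_c and pocket_2 above 0.04 m) or (horizontal distance between tin_c and pocket_2 below 0.035 m and z of tin_c in the frame of tray above 0.03 m and contact force between the fingers and tin_c above 0.5 N and contact force between tin_c and tray below 0.1 N and horizontal distance between each of tin_a, tin_b and pocket_2 above 0.04 m))), for 0.3 s.
4. the tin in the pocket farthest from the end stop is held up clear of the tray above its own pocket (underside at least 25 mm above the pocket floor) (((horizontal distance between tin_a and pocket_3 below 0.035 m and z of tin_a in the frame of tray above 0.03 m and contact force between the fingers and tin_a above 0.5 N and contact force between tin_a and tray below 0.1 N and horizontal distance between each of tin_b, tin_c and pocket_3 above 0.04 m) or (horizontal distance between tin_b and pocket_3 below 0.035 m and z of tin_b in the frame of tray above 0.03 m and contact force between the fingers and tin_b above 0.5 N and contact force between tin_b and tray below 0.1 N and horizontal distance between each of tin_a, tin_c and pocket_3 above 0.04 m) or (horizontal distance between tin_c and pocket_3 below 0.035 m and z of tin_c in the frame of tray above 0.03 m and contact force between the fingers and tin_c above 0.5 N and contact force between tin_c and tray below 0.1 N and horizontal distance between each of tin_a, tin_b and pocket_3 above 0.04 m))), for 0.3 s.
At the end, for the whole second after the job is handed in: Tray within 8 mm of home, pawl up (under 0.08 rad); one tin still in the fingers alone, upright within 20 degrees, its underside 10 cm or more above the tray's; the other two stand in pockets, untouched, each pressing on the tray with under 3.4 N as only the lighter tins do (the heaviest: over 4 N) (all of step 1 and ((z of tin_a in the frame of tray above 0.1 m and angle between tin_a's own z axis and vertical below 0.35 rad and contact force between the fingers and tin_a above 0.5 N and linear speed of tin_a below 0.05 m/s and contact force between tin_a and tray below 0.1 N and contact force between tin_a and track below 0.1 N and contact force between each of tin_a, the fingers and tin_b below 0.1 N and contact force between each of tin_a, the fingers and tin_c below 0.1 N and z of each of tin_b, tin_c in the frame of tray below 0.012 m and angle between each of tin_b, tin_c's own z axis and vertical below 0.12 rad and horizontal distance between each of tin_b, tin_c and tray below 0.1 m and contact force between each of tin_b, tin_c and tray below 3.4 N) or (z of tin_b in the frame of tray above 0.1 m and angle between tin_b's own z axis and vertical below 0.35 rad and contact force between the fingers and tin_b above 0.5 N and linear speed of tin_b below 0.05 m/s and contact force between tin_b and tray below 0.1 N and contact force between tin_b and track below 0.1 N and contact force between each of tin_b, the fingers and tin_a below 0.1 N and contact force between each of tin_b, the fingers and tin_c below 0.1 N and z of each of tin_a, tin_c in the frame of tray below 0.012 m and angle between each of tin_a, tin_c's own z axis and vertical below 0.12 rad and horizontal distance between each of tin_a, tin_c and tray below 0.1 m and contact force between each of tin_a, tin_c and tray below 3.4 N) or (z of tin_c in the frame of tray above 0.1 m and angle between tin_c's own z axis and vertical below 0.35 rad and contact force between the fingers and tin_c above 0.5 N and linear speed of tin_c below 0.05 m/s and contact force between tin_c and tray below 0.1 N and contact force between tin_c and track below 0.1 N and contact force between each of tin_c, the fingers and tin_a below 0.1 N and contact force between each of tin_c, the fingers and tin_b below 0.1 N and z of each of tin_a, tin_b in the frame of tray below 0.012 m and angle between each of tin_a, tin_b's own z axis and vertical below 0.12 rad and horizontal distance between each of tin_a, tin_b and tray below 0.1 m and contact force between each of tin_a, tin_b and tray below 3.4 N))); the arm keeps its last pose, push and grip.
It fails at once if one of the things lying round about is moved by more than 4 cm (distance of any of push_shoe, tape_measure, jar_screws, try_square, driver_amber, pencil, sanding_block from where it was at the start of the episode above 0.04 m).
It fails at once if a tin is tipped over (angle between any of tin_a, tin_b, tin_c's own z axis and vertical above 0.8 rad).
It fails at once if the tray is lifted off the rollers by more than 2 cm (z of tray in the frame of track_home above 0.02 m).
It also fails if it takes over 69 s, if anything falls off the work surface, if the arm or the gripper's body presses on something with over 40 N, if the wrist force passes 120 N, or if a joint passes its speed limit or range.

## Working session

There is one attempt and no reset: what is moved stays moved. The work goes in short steps, Python scripts to look and compute and a shell command to move; the robot and the scene stay as the last step left them, time stands still between calls to the robot, and variables do not carry over. Pictures are saved under pics/ and viewed, at most 10 in all, crops included, and the job is handed in when it is done.

```bash
mkdir -p pics; cat > h.py <<'E'
from workcell import manip
import numpy as np, cv2
def show(name,fn):
    p=manip.camera(name); cv2.imwrite('pics/'+fn,p['frame'][:,:,::-1]); return p
def st():
    o=manip.get_obs(); print({k:np.round(o[k],3).tolist() for k in ['clock','position','ee_rot','ft_force','grip_width','grasp_force','joint_pos']})
    return o
E
python3 - <<'E'
from h import *
st()
for c in ['scene','top']:
    p=show(c,c+'1.png')
    print(c,p['eye'])
    for n in ['tray','track','track_home','pocket_1','pocket_2','pocket_3','tin_a','pawl_tooth','jar_screws','tape_measure','push_shoe','try_square','driver_amber','pencil','sanding_block']:
        print(n,[(np.round(d['at'],3).tolist(),round(d['score'],2)) for d in manip.tip_of(p,n)][:4])
E
```

```text
{'clock': 0.0, 'position': [0.161, -0.604, 0.231], 'ee_rot': [0.992, 0.13, -0.0, -0.001], 'ft_force': [0.045, -0.54, -0.245], 'grip_width': 1.001, 'grasp_force': 0.0, 'joint_pos': [1.287, 0.333, -0.065, 1.461, 0.022, 1.35, -0.088]}
scene [0.28001393 0.36356508 0.88697514]
tray [([0.449, -0.268, 0.029], 0.67)]
track []
track_home [([0.448, -0.148, 0.03], 0.67)]
pocket_1 [([0.446, -0.269, 0.036], 0.97), ([0.45, -0.202, 0.033], 0.63)]
pocket_2 [([0.446, -0.269, 0.036], 0.97), ([0.45, -0.202, 0.033], 0.63)]
pocket_3 [([0.446, -0.269, 0.036], 0.97), ([0.45, -0.202, 0.033], 0.63)]
tin_a [([0.449, -0.202, 0.032], 0.87), ([0.444, -0.265, 0.036], 0.74), ([0.444, -0.334, 0.037], 0.62), ([0.446, -0.331, 0.037], 0.29)]
pawl_tooth [([0.719, 0.038, -0.012], 0.4)]
jar_screws [([0.697, -0.362, -0.003], 0.67), ([0.448, -0.267, 0.036], 0.31)]
tape_measure [([0.471, -0.53, -0.0], 0.77), ([0.66, -0.246, 0.003], 0.42)]
push_shoe [([0.661, -0.246, -0.002], 0.73)]
try_square [([0.722, 0.04, -0.014], 0.82)]
driver_amber [([0.601, -0.269, -0.006], 0.89)]
pencil [([0.574, -0.467, -0.001], 0.94)]
sanding_block
[... 547 characters left out ...]
in_a [([0.449, -0.272, 0.038], 0.91), ([0.449, -0.334, 0.038], 0.9), ([0.448, -0.205, 0.037], 0.86), ([0.444, -0.334, 0.03], 0.64)]
pawl_tooth [([0.573, -0.461, 0.001], 0.43), ([0.443, -0.336, 0.034], 0.24)]
jar_screws [([0.699, -0.363, 0.001], 0.58), ([0.446, -0.335, 0.034], 0.46), ([0.573, -0.464, 0.002], 0.37)]
tape_measure [([0.467, -0.529, -0.0], 0.78), ([0.444, -0.268, 0.036], 0.61), ([0.6, -0.503, 0.001], 0.23)]
push_shoe [([0.656, -0.25, 0.005], 0.92), ([0.572, -0.46, 0.003], 0.67)]
try_square [([0.444, -0.333, 0.032], 0.58)]
driver_amber [([0.601, -0.269, -0.006], 0.86)]
pencil [([0.576, -0.461, -0.0], 0.79)]
sanding_block [([0.6, -0.502, 0.0], 0.62), ([0.469, -0.533, -0.004], 0.3)]
```

View pics/top1.png

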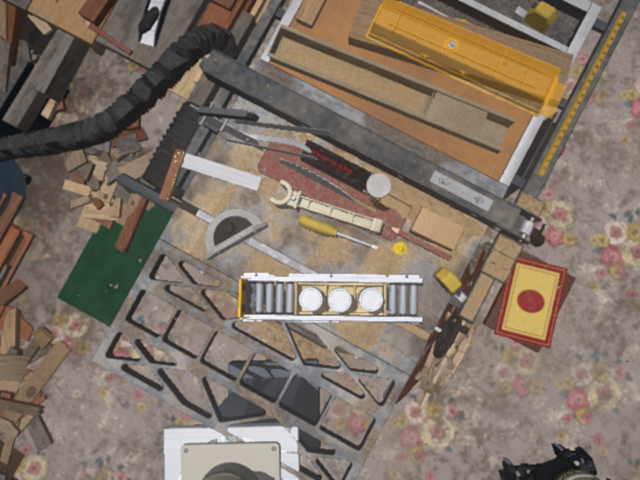

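View pics/scene1.png

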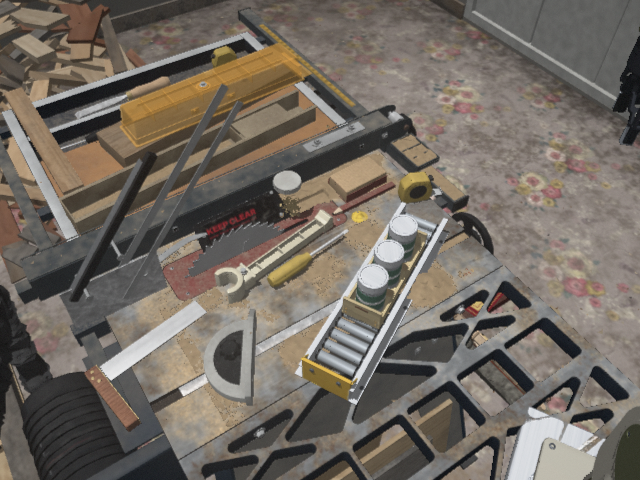

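The top view shows the track running along columns 240–420 at row 298, with the yellow stop at the left (world +y), tins at columns 312, 340 and 371, and the tape measure at (450,280). The scene view agrees. I'll measure the track's yaw while moving to a point behind the tray.

```bash
python3 -m jog '{"offset":[[0.026,0.0165,0],[0.026,0.0165,0],[0.026,0.0165,0],[0.026,0.0165,0],[0.026,0.0165,0],[0.026,0.0165,0],[0.026,0.0165,0],[0.026,0.0165,0],[0.026,0.0165,0],[0.026,0.0165,0],[0.026,0.0165,0],[0,0,0],[0,0,0]],"yaw":[6.8,6.8,6.8,6.8,6.8,6.8,6.8,6.8,6.8,6.8,6.8,0,0],"jaw":[1,1,1,1,1,1,1,1,1,1,1,1,1]}' 40
python3 - <<'E'
from h import *
st()
f=cv2.imread('pics/top1.png')
g=cv2.cvtColor(f,cv2.COLOR_BGR2GRAY).astype(float)
p=manip.camera('top'); K=np.array(p['camera_matrix']); e=np.array(p['eye']); A=np.array(p['attitude']); print(A)
from scipy.spatial.transform import Rotation as R
M=A if A.shape==(3,3) else R.from_quat(A).as_matrix()
def proj(u,v,z):
    d=np.linalg.inv(K)@[u,v,1]; d=M@[d[0],-d[1],-d[2]]; return e+d*(z-e[2])/d[2]
# bright rail rows per column
for lo,hi in [(270,284),(312,328)]:
    P=[]
    for u in range(262,412,3):
        w=np.clip(g[lo:hi,u]-170,0,None)
        if w.sum()>0: P.append(proj(u,lo+(w*np.arange(hi-lo)).sum()/w.sum(),.04)[:2])
    P=np.array(P); 
    for _ in range(3):
        c=np.polyfit(P[:,1],P[:,0],1); r=abs(np.polyval(c,P[:,1])-P[:,0]); P=P[r<=2*r.std()+1e-4]
    print(c,'x at -0.25',np.polyval(c,-.25),len(P),P[[0,-1]],r.std())
E
```

```text
clock: 2.68
position: [0.4489, -0.4207, 0.2312]
ee_rot: [0.707, 0.707, 0.0, -0.0]
ft_force: [0.2, -0.8, -0.6]
grip_width: -0.0
grasp_force: 0.0
{'clock': 2.683, 'position': [0.449, -0.421, 0.231], 'ee_rot': [0.707, 0.707, 0.0, -0.0], 'ft_force': [0.211, -0.825, -0.56], 'grip_width': -0.0, 'grasp_force': 0.0, 'joint_pos': [0.999, 0.34, -0.407, 1.472, 0.134, 1.358, 0.583]}
[-0.0347701   0.01482618  0.71751048 -0.69552134]
[0.0425018  0.50637816] x at -0.25 0.4957527107028968 31 [[ 0.50304775 -0.0881381 ]
 [ 0.48858695 -0.4275049 ]] 0.00022534277979585128
[0.04120978 0.41340206] x at -0.25 0.403099616508556 24 [[ 0.40841925 -0.12084503]
 [ 0.39639547 -0.42357808]] 0.00020354166818375231
```

```bash
python3 -m jog '{"offset":[[-0.0065,0,-0.03],[0,0,-0.035],[0,0,-0.035],[0,0,-0.035],[0,0,-0.025],[0,0,-0.013],[0,0,0],[0,0.006,0],[0,0.006,0],[0,0.006,0],[0,0.006,0],[0,0.004,0],[0,0.003,0],[0,0.003,0],[0,0.003,0],[0,0.003,0],[0,0.004,0]],"yaw":[-2.4,0,0,0,0,0,0,0,0,0,0,0,0,0,0,0,0],"jaw":[1,1,1,1,1,1,1,1,1,1,1,1,1,1,1,1,1]}'
python3 - <<'E'
from h import *
p=show('wrist','w1.png')
p=show('scene','s2.png')
for n in ['tray','tin_a','pocket_1']: print(n,[(np.round(d['at'],3).tolist(),round(d['score'],2)) for d in manip.tip_of(p,n)][:4])
E
```

```text
clock: 4.15
position: [0.4406, -0.379, 0.0584]
ee_rot: [0.724, 0.69, -0.0, 0.001]
ft_force: [1.1, -2.3, -2.1]
grip_width: -0.001
grasp_force: 1.6
tray [([0.451, -0.262, 0.03], 0.8)]
tin_a [([0.446, -0.327, 0.038], 0.85), ([0.444, -0.259, 0.032], 0.83), ([0.45, -0.2, 0.031], 0.6)]
pocket_1 [([0.45, -0.198, 0.034], 0.8), ([0.448, -0.332, 0.036], 0.77), ([0.448, -0.264, 0.038], 0.7), ([0.602, -0.503, -0.001], 0.67)]
```

View pics/s2.png

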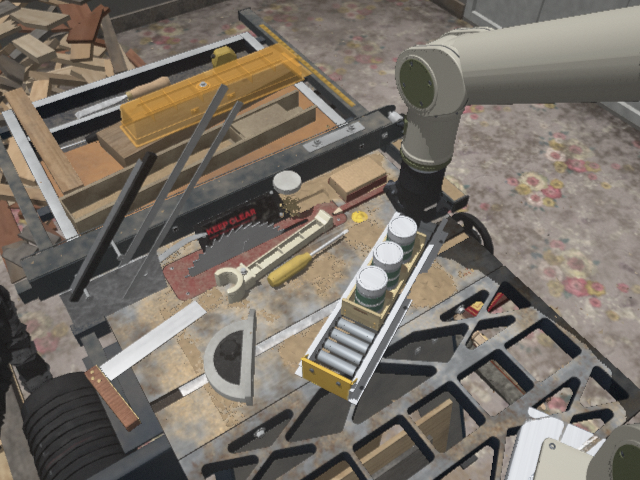

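The fingers are at the tray's rear end wall (image ~(425,215)), the tins are upright, and the tray has just started to move. Pushing on.

```bash
python3 -m jog '{"offset":[[0.001,0.003,0],[0.0005,0.005,0],[0.0003,0.006,0],[0.0003,0.006,0],[0.0003,0.006,0],[0.0003,0.006,0],[0.0003,0.006,0],[0.0003,0.006,0],[0.0003,0.006,0],[0.0003,0.006,0],[0.0003,0.006,0],[0.0003,0.006,0],[0.0003,0.006,0],[0.0003,0.006,0],[0.0003,0.006,0],[0.0002,0.005,0],[0.0002,0.004,0],[0,0.003,0],[0,0.002,0],[0,0,0]],"yaw":[0,0,0,0,0,0,0,0,0,0,0,0,0,0,0,0,0,0,0,0],"jaw":[1,1,1,1,1,1,1,1,1,1,1,1,1,1,1,1,1,1,1,1]}'
python3 - <<'E'
from h import *
p=show('scene','s3.png')
for n in ['tray','tin_a','track_home']: print(n,[(np.round(d['at'],3).tolist(),round(d['score'],2)) for d in manip.tip_of(p,n)][:4])
E
```

```text
clock: 6.07
position: [0.4469, -0.2775, 0.0584]
ee_rot: [0.723, 0.691, 0.0, 0.0]
ft_force: [0.5, -0.8, 0.1]
grip_width: 0.001
grasp_force: 0.0
tray [([0.455, -0.161, 0.028], 0.79)]
tin_a [([0.45, -0.157, 0.034], 0.85), ([0.451, -0.228, 0.037], 0.63)]
track_home []
```

```bash
python3 -m jog '{"offset":[[0,0.003,0],[0,0.003,0],[0,0.003,0],[0,0.002,0],[0,0.002,0],[0,0,0]],"yaw":[0,0,0,0,0,0],"jaw":[1,1,1,1,1,1]}'
python3 -m jog '{"offset":[[0,0.002,0],[0,0.002,0],[0,0,0]],"yaw":[0,0,0],"jaw":[1,1,1]}'
python3 - <<'E'
from h import *
p=show('top','t3.png');
q=show('scene','s4.png'); cv2.imwrite('pics/s4c.png',cv2.resize(q['frame'][200:420,260:480,::-1],(660,660))[:600])
for n in ['tray','tin_a','track_home']: print(n,[(np.round(d['at'],3).tolist(),round(d['score'],2)) for d in manip.tip_of(p,n)][:4])
E
```

```text
clock: 6.77
position: [0.4465, -0.2651, 0.0584]
ee_rot: [0.723, 0.691, 0.0, 0.0]
ft_force: [1.3, -1.6, 1.1]
grip_width: 0.0
grasp_force: 0.9
clock: 7.02
position: [0.4461, -0.265, 0.0587]
ee_rot: [0.724, 0.69, -0.001, 0.002]
ft_force: [2.1, -15.4, -6.1]
grip_width: -0.002
grasp_force: 7.6
tray [([0.45, -0.151, 0.031], 0.58), ([0.465, -0.534, -0.002], 0.27)]
tin_a [([0.453, -0.088, 0.034], 0.62), ([0.449, -0.214, 0.034], 0.59)]
track_home []
```

View pics/s4c.png

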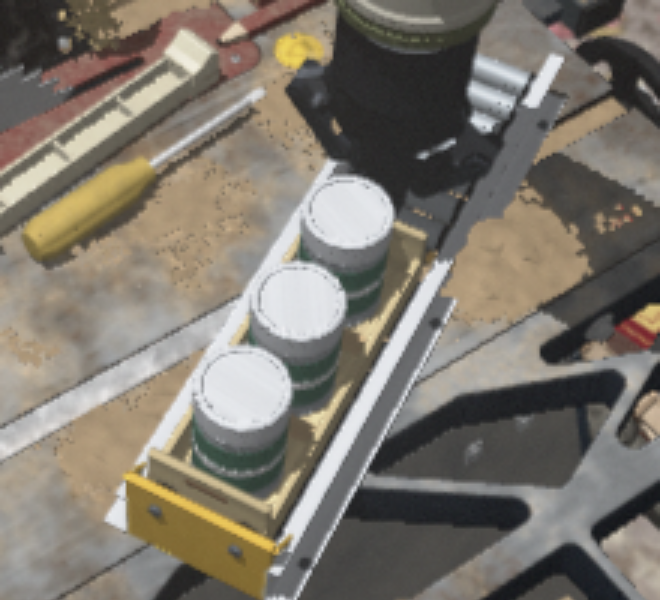

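The crop shows the tray's front wall against the yellow stop (crop ~(200,500)). The 15 N reaction confirms buffer contact. I'll press a touch more, back off, and check the pawl.

```bash
python3 -m jog '{"offset":[[0,0.002,0],[0,0,0],[0,0,0],[0,-0.006,0],[-0.001,-0.02,0],[-0.001,-0.03,0],[0,-0.03,0.03],[0,-0.02,0.04],[0,0,0.04],[0,0,0.04],[0,0,0]],"yaw":[0,0,0,0,0,0,0,0,0,0,0],"jaw":[1,1,1,1,1,1,1,1,1,1,1]}'
python3 - <<'E'
from h import *
p=show('wrist','w4.png')
for n in ['pawl_tooth','tray','tin_a']: print(n,[(np.round(d['at'],3).tolist(),round(d['score'],2)) for d in manip.tip_of(p,n)][:4])
q=manip.camera('top')
for n in ['pawl_tooth','tray','tin_a']: print(n,[(np.round(d['at'],3).tolist(),round(d['score'],2)) for d in manip.tip_of(q,n)][:4])
E
```

```text
clock: 8.18
position: [0.4474, -0.3648, 0.2132]
ee_rot: [0.723, 0.691, 0.001, 0.005]
ft_force: [1.9, 0.8, 0.7]
grip_width: -0.0
grasp_force: 0.0
pawl_tooth [([0.446, -0.26, 0.038], 0.68)]
tray []
tin_a [([0.445, -0.217, 0.032], 0.73)]
pawl_tooth [([0.442, -0.256, 0.039], 0.98)]
tray [([0.452, -0.153, 0.028], 0.91)]
tin_a [([0.456, -0.153, 0.035], 0.88), ([0.455, -0.088, 0.039], 0.61), ([0.454, -0.216, 0.036], 0.57)]
```

View pics/w4.png

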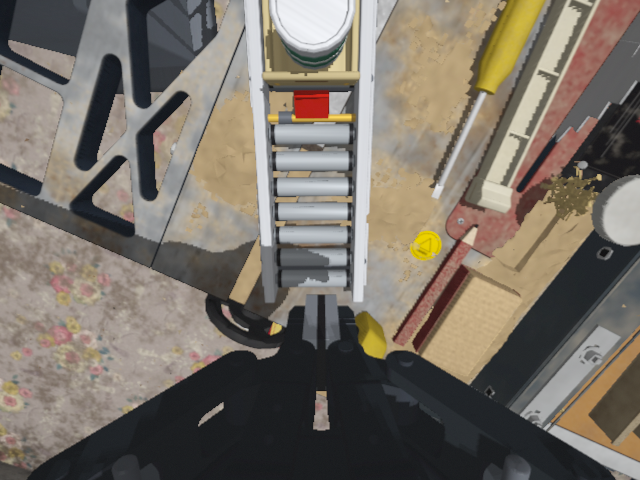

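The wrist view shows the red pawl standing behind the tray wall at (312,105), and the network puts its tooth at z≈0.038, so it is up. The tins stand at about (0.456,-0.088), (0.4535,-0.153) and (0.451,-0.217). Next is the first tin.

```bash
python3 -m jog '{"offset":[[0.001,0.02,0],[0.001,0.035,0],[0.001,0.04,0],[0.001,0.04,0],[0.001,0.04,0],[0.001,0.04,0],[0.001,0.035,0],[0.001,0.02,0],[0.001,0.006,0],[0,0,0],[0,0,-0.03],[0,0,-0.035],[0,0,-0.03],[0,0,0],[0,0,0]],"yaw":[0,0,0,0,0,0,0,0,0,0,0,0,0,0,0],"jaw":[0,0,0,0,0,0,0,0,0,0,0,0,0,0,0]}' 60
python3 - <<'E'
from h import *
o=st()
p=show('wrist','w5.png'); 
for n in ['tin_a']: print(n,[(np.round(d['at'],3).tolist(),round(d['score'],2)) for d in manip.tip_of(p,n)][:4])
E
```

```text
clock: 9.83
position: [0.4525, -0.0885, 0.1093]
ee_rot: [0.724, 0.69, -0.001, -0.002]
ft_force: [0.0, 0.4, 0.9]
grip_width: 0.997
grasp_force: 0.0
{'clock': 9.833, 'position': [0.452, -0.088, 0.109], 'ee_rot': [0.724, 0.69, -0.001, -0.002], 'ft_force': [0.018, 0.449, 0.915], 'grip_width': 0.997, 'grasp_force': 0.0, 'joint_pos': [0.711, 0.139, -0.647, 1.993, 0.095, 1.043, -0.027]}
tin_a [([0.455, -0.089, 0.034], 0.71)]
```

View pics/w5.png

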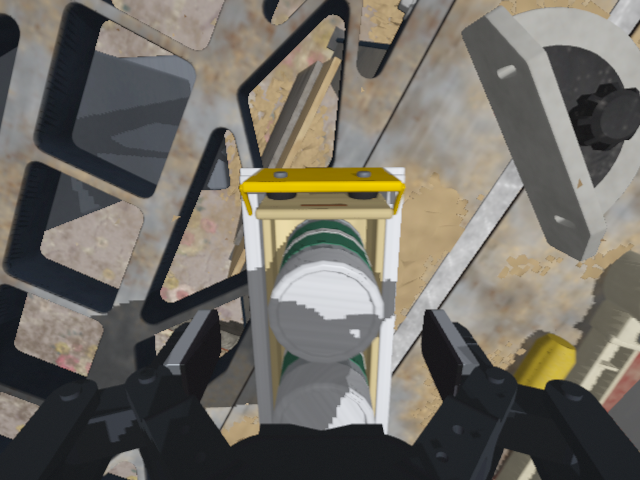

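The tin's lid is between the open pads (lid centre (327,310), pads at 190 and 450), a few mm toward +x. I'll correct that, descend and grip.

```bash
python3 -m jog '{"offset":[[0.003,0,-0.018],[0,0,-0.018],[0,0,0],[0,0,0],[0,0,0],[0,0,0],[0,0,0],[0,0,0],[0,0,0],[0,0,0]],"yaw":[0,0,0,0,0,0,0,0,0,0],"jaw":[0,0,0,1,1,1,1,1,1,1]}' 60
python3 -m jog '{"offset":[[0,0,0.005],[0,0,0.015],[0,0,0.015],[0,0,0.012],[0,0,0.003],[0,0,0],[0,0,0],[0,0,0],[0,0,0],[0,0,0],[0,0,0],[0,0,0]],"yaw":[0,0,0,0,0,0,0,0,0,0,0,0],"jaw":[1,1,1,1,1,1,1,1,1,1,1,1]}'
python3 -m jog '{"offset":[[0,0,0],[0,0,0]],"yaw":[0,0],"jaw":[1,1]}'
python3 -m jog '{"offset":[[0,0,0],[0,0,0]],"yaw":[0,0],"jaw":[1,1]}'
python3 - <<'E'
from h import *
p=show('scene','s6.png')
for n in ['tin_a']: print(n,[(np.round(d['at'],3).tolist(),round(d['score'],2)) for d in manip.tip_of(p,n)][:4])
E
```

```text
clock: 10.77
position: [0.4573, -0.0878, 0.0759]
ee_rot: [0.723, 0.69, 0.0, 0.001]
ft_force: [-3.3, -0.2, 9.6]
grip_width: 0.594
grasp_force: 60.6
clock: 11.77
position: [0.4564, -0.0874, 0.1238]
ee_rot: [0.723, 0.691, -0.0, -0.0]
ft_force: [-0.0, 0.1, -2.6]
grip_width: 0.598
grasp_force: 62.9
clock: 11.93
position: [0.4565, -0.0875, 0.124]
ee_rot: [0.723, 0.691, 0.0, -0.0]
ft_force: [0.1, 0.7, -2.6]
grip_width: 0.596
grasp_force: 62.9
clock: 12.1
position: [0.4565, -0.0874, 0.1241]
ee_rot: [0.723, 0.691, 0.0, 0.0]
ft_force: [0.3, 0.0, -1.6]
grip_width: 0.597
grasp_force: 62.9
tin_a [([0.456, -0.088, 0.084], 0.95), ([0.449, -0.218, 0.036], 0.62), ([0.449, -0.147, 0.035], 0.58)]
```

Tin 1 is up (underside z≈0.084) and weighs about 2.3 N. Setting it back down and moving to tin 2.

```bash
python3 -m jog '{"offset":[[0,0,-0.005],[0,0,-0.015],[0,0,-0.015],[0,0,-0.009],[0,0,-0.003],[0,0,-0.001],[0,0,0],[0,0,0],[0,0,0],[0,0,0],[0,0,0],[0,0,0.02],[0,0,0.025],[-0.001,-0.02,0],[-0.001,-0.025,0],[-0.001,-0.02,0],[0,0,0],[0,0,0]],"yaw":[0,0,0,0,0,0,0,0,0,0,0,0,0,0,0,0,0,0],"jaw":[1,1,1,1,1,1,1,0,0,0,0,0,0,0,0,0,0,0]}'
python3 - <<'E'
from h import *
p=manip.camera('top')
for n in ['tin_a','tray']: print(n,[(np.round(d['at'],3).tolist(),round(d['score'],2)) for d in manip.tip_of(p,n)][:4])
p=show('scene','s7.png')
for n in ['tin_a','tray']: print(n,[(np.round(d['at'],3).tolist(),round(d['score'],2)) for d in manip.tip_of(p,n)][:4])
E
```

```text
clock: 13.7
position: [0.4534, -0.1533, 0.1211]
ee_rot: [0.724, 0.69, 0.0, 0.0]
ft_force: [0.1, -0.0, -0.1]
grip_width: 1.001
grasp_force: 0.0
tin_a [([0.45, -0.218, 0.036], 0.58), ([0.449, -0.213, 0.03], 0.23)]
tray [([0.452, -0.156, 0.032], 0.74)]
tin_a [([0.455, -0.088, 0.032], 0.93), ([0.452, -0.22, 0.036], 0.59)]
tray [([0.452, -0.151, 0.028], 0.64), ([0.455, -0.085, 0.032], 0.63), ([0.699, -0.364, -0.001], 0.49)]
```

View pics/s7.png

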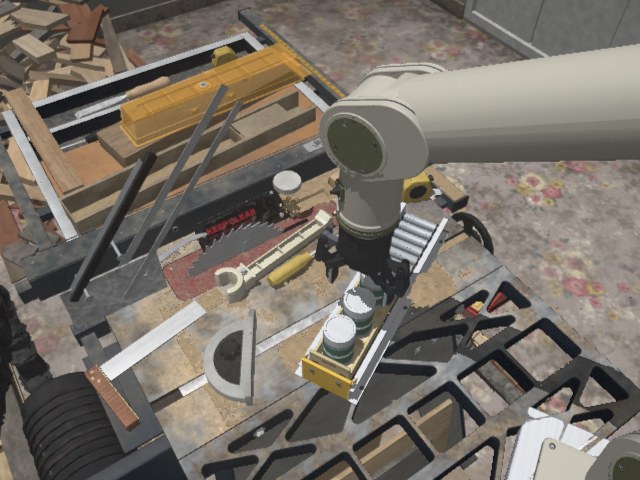

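Tin 1 stands back in its pocket at (340,335), and the gripper is over the middle tin at (358,303). Hefting tin 2 next.

```bash
python3 -m jog '{"offset":[[0,0,-0.02],[0,0,-0.02],[0,0,-0.007],[0,0,0],[0,0,0],[0,0,0],[0,0,0],[0,0,0],[0,0,0],[0,0,0],[0,0,0]],"yaw":[0,0,0,0,0,0,0,0,0,0,0],"jaw":[0,0,0,0,1,1,1,1,1,1,1]}' 60
python3 -m jog '{"offset":[[0,0,0.005],[0,0,0.015],[0,0,0.015],[0,0,0.012],[0,0,0.003],[0,0,0],[0,0,0],[0,0,0],[0,0,0],[0,0,0],[0,0,0],[0,0,0]],"yaw":[0,0,0,0,0,0,0,0,0,0,0,0],"jaw":[1,1,1,1,1,1,1,1,1,1,1,1]}'
python3 -m jog '{"offset":[[0,0,0],[0,0,0]],"yaw":[0,0],"jaw":[1,1]}'
python3 -m jog '{"offset":[[0,0,0],[0,0,0]],"yaw":[0,0],"jaw":[1,1]}'
python3 - <<'E'
from h import *
p=show('scene','s8.png')
for n in ['tin_a']: print(n,[(np.round(d['at'],3).tolist(),round(d['score'],2)) for d in manip.tip_of(p,n)][:4])
E
```

```text
clock: 14.92
position: [0.454, -0.1527, 0.0753]
ee_rot: [0.723, 0.691, 0.0, 0.001]
ft_force: [-1.7, 1.3, 6.0]
grip_width: 0.596
grasp_force: 61.4
clock: 15.92
position: [0.4534, -0.1524, 0.1238]
ee_rot: [0.723, 0.691, -0.0, -0.0]
ft_force: [-0.6, 0.2, -3.3]
grip_width: 0.601
grasp_force: 62.8
clock: 16.08
position: [0.4535, -0.1525, 0.124]
ee_rot: [0.723, 0.691, 0.0, -0.0]
ft_force: [0.2, -0.2, -2.3]
grip_width: 0.603
grasp_force: 62.8
clock: 16.25
position: [0.4535, -0.1525, 0.1241]
ee_rot: [0.723, 0.691, 0.0, 0.0]
ft_force: [-0.2, -0.4, -1.5]
grip_width: 0.598
grasp_force: 62.8
tin_a [([0.458, -0.086, 0.034], 0.9), ([0.451, -0.148, 0.082], 0.59), ([0.45, -0.218, 0.036], 0.47)]
```

```bash
python3 -m jog '{"offset":[[0,0,-0.005],[0,0,-0.015],[0,0,-0.015],[0,0,-0.009],[0,0,-0.003],[0,0,-0.001],[0,0,0],[0,0,0],[0,0,0],[0,0,0],[0,0,0],[0,0,0.02],[0,0,0.025],[-0.001,-0.02,0],[-0.001,-0.025,0],[-0.001,-0.02,0],[0,0,0],[0,0,0]],"yaw":[0,0,0,0,0,0,0,0,0,0,0,0,0,0,0,0,0,0],"jaw":[1,1,1,1,1,1,1,0,0,0,0,0,0,0,0,0,0,0]}'
python3 - <<'E'
from h import *
p=manip.camera('scene')
for n in ['tin_a','tray']: print(n,[(np.round(d['at'],3).tolist(),round(d['score'],2)) for d in manip.tip_of(p,n)][:4])
E
python3 -m jog '{"offset":[[0,0,-0.02],[0,0,-0.02],[0,0,-0.007],[0,0,0],[0,0,0],[0,0,0],[0,0,0],[0,0,0],[0,0,0],[0,0,0],[0,0,0]],"yaw":[0,0,0,0,0,0,0,0,0,0,0],"jaw":[0,0,0,0,1,1,1,1,1,1,1]}' 60
python3 -m jog '{"offset":[[0,0,0.005],[0,0,0.015],[0,0,0.015],[0,0,0.012],[0,0,0.003],[0,0,0],[0,0,0],[0,0,0],[0,0,0],[0,0,0],[0,0,0],[0,0,0]],"yaw":[0,0,0,0,0,0,0,0,0,0,0,0],"jaw":[1,1,1,1,1,1,1,1,1,1,1,1]}'
python3 -m jog '{"offset":[[0,0,0],[0,0,0]],"yaw":[0,0],"jaw":[1,1]}'
python3 -m jog '{"offset":[[0,0,0],[0,0,0]],"yaw":[0,0],"jaw":[1,1]}'
python3 - <<'E'
from h import *
p=show('scene','s9.png')
for n in ['tin_a']: print(n,[(np.round(d['at'],3).tolist(),round(d['score'],2)) for d in manip.tip_of(p,n)][:4])
E
```

```text
clock: 17.85
position: [0.4503, -0.2183, 0.1211]
ee_rot: [0.724, 0.69, 0.0, 0.0]
ft_force: [-0.4, 0.9, 0.6]
grip_width: 1.002
grasp_force: 0.0
tin_a [([0.449, -0.221, 0.035], 0.83), ([0.454, -0.146, 0.035], 0.55)]
tray [([0.452, -0.151, 0.029], 0.96)]
clock: 18.92
position: [0.451, -0.2177, 0.0753]
ee_rot: [0.723, 0.69, 0.0, 0.001]
ft_force: [-2.5, 1.1, 6.3]
grip_width: 0.6
grasp_force: 61.4
clock: 19.92
position: [0.4504, -0.2174, 0.1238]
ee_rot: [0.723, 0.691, 0.0, -0.0]
ft_force: [0.2, 1.1, -4.4]
grip_width: 0.595
grasp_force: 63.6
clock: 20.08
position: [0.4505, -0.2174, 0.124]
ee_rot: [0.723, 0.691, 0.0, -0.0]
ft_force: [-0.2, -0.4, -5.0]
grip_width: 0.589
grasp_force: 63.6
clock: 20.25
position: [0.4505, -0.2175, 0.1241]
ee_rot: [0.723, 0.691, 0.0, 0.0]
ft_force: [-0.1, 0.3, -5.0]
grip_width: 0.593
grasp_force: 63.6
tin_a [([0.457, -0.089, 0.032], 0.82), ([0.45, -0.219, 0.086], 0.71), ([0.455, -0.15, 0.035], 0.7)]
```

Tin 3 weighs about 4.9 N and is clearly the heaviest. I'll set it back as asked, grip it again and lift it high.

```bash
python3 -m jog '{"offset":[[0,0,-0.005],[0,0,-0.015],[0,0,-0.015],[0,0,-0.009],[0,0,-0.003],[0,0,-0.001],[0,0,0],[0,0,0],[0,0,0],[0,0,0],[0,0,0],[0,0,0],[0,0,0],[0,0,0],[0,0,0],[0,0,0],[0,0,0],[0,0,0]],"yaw":[0,0,0,0,0,0,0,0,0,0,0,0,0,0,0,0,0,0],"jaw":[1,1,1,1,1,1,1,0,0,0,0,1,1,1,1,1,1,1]}' 60
python3 -m jog '{"offset":[[0,0,0.005],[0,0,0.015],[0,0,0.02],[0,0,0.02],[0,0,0.02],[0,0,0.02],[0,0,0.02],[0,0,0.01],[0,0,0.005],[0,0,0],[0,0,0],[0,0,0],[0,0,0],[0,0,0],[0,0,0],[0,0,0]],"yaw":[0,0,0,0,0,0,0,0,0,0,0,0,0,0,0,0],"jaw":[1,1,1,1,1,1,1,1,1,1,1,1,1,1,1,1]}'
python3 - <<'E'
from h import *
for c in ['top','scene']:
    p=show(c,'f_'+c+'.png')
    for n in ['tin_a','tray','pawl_tooth','tape_measure','driver_amber']: print(n,[(np.round(d['at'],3).tolist(),round(d['score'],2)) for d in manip.tip_of(p,n)][:4])
E
```

```text
clock: 21.85
position: [0.4507, -0.2176, 0.0764]
ee_rot: [0.723, 0.691, 0.0, 0.0]
ft_force: [-1.0, 0.3, 5.0]
grip_width: 0.598
grasp_force: 61.7
clock: 23.18
position: [0.4504, -0.2174, 0.2108]
ee_rot: [0.723, 0.691, 0.0, -0.0]
ft_force: [-0.5, -0.0, -5.7]
grip_width: 0.592
grasp_force: 63.9
tin_a [([0.453, -0.089, 0.037], 0.93)]
tray []
pawl_tooth [([0.441, -0.257, 0.038], 0.58)]
tape_measure [([0.468, -0.531, -0.005], 0.97)]
driver_amber [([0.6, -0.268, -0.004], 0.76)]
tin_a [([0.452, -0.221, 0.17], 0.93), ([0.456, -0.087, 0.032], 0.84), ([0.454, -0.146, 0.033], 0.83)]
tray [([0.45, -0.148, 0.03], 0.84), ([0.452, -0.151, 0.035], 0.73)]
pawl_tooth [([0.445, -0.258, 0.036], 0.86)]
tape_measure [([0.47, -0.529, -0.004], 0.67), ([0.72, 0.038, -0.009], 0.38)]
driver_amber [([0.597, -0.265, -0.004], 0.93)]
```

View pics/f_scene.png

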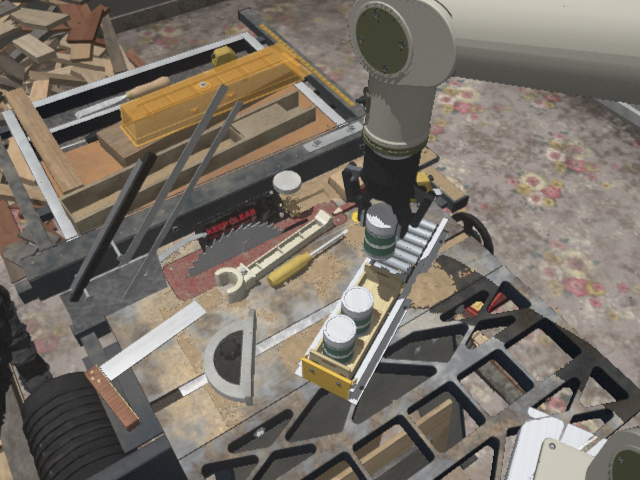

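The heaviest tin is held upright at (380,230), with its underside at z≈0.17, about 14 cm above the tray's underside. The other two stand in the tray at (340,335) and (358,303), and the tray is home and latched.

```bash
python3 -c "
from workcell import manip
print(manip.hand_in())"
```

```text
the job is handed in; nothing more can be done
None
```

I handed the job in, but no verdict came back: the tray is home with the pawl up, all three tins were hefted in order, and the heaviest (the one farthest from the stop, about 5 N against 2 to 2.5 N for the others) is held upright about 14 cm above the tray's underside.

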